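Set the narrow saddle at its price tag

ROBOT

A 6-joint arm with a two-finger parallel gripper is mounted at the origin on the work surface. World frame = base frame: x ahead of the robot, y to its left, z up, the work surface at z = 0. Lengths are in m, angles in rad, forces in N, time in s.
With the tool pointing down it reaches from about 0.35 to 0.775 m from the base axis. Payload 7.3 kg.
Tool frame: the origin (TCP) lies between the finger pads; the fingertips stand 8 mm ahead of it and the grasp point (between the pads) lies 11 mm behind it (robot.nose_length is the distance from the TCP to the fingertips, in m); z points along the fingers, y is the line along which they close (so a half turn about z gives the same grasp; the last joint's range is limited). The gripper opens to 92 mm and grips with 3 to 60 N. Pads are 19 mm wide; open, the fingers measure 130 mm over their backs; the gripper's body (75 mm by 190 mm) begins 47 mm behind the grasp point.
Start: joints at [-1.256, 0.342, 1.524, -0, 1.275, -0.146], TCP at [0.233, -0.47, 0.235] pointing down, gripper open.
Joint ranges: [-2.53, 2.53], [-0.77, 2.02], [0.04, 2.7], [-1, 4.14], [0.28, 2.66], [-3.11, 3.11]. Speed limits (rad/s): [2.57, 2.57, 3.14, 3.14, 3.14, 3.14].

INTERFACE

Orientations are given as [roll, pitch, yaw] about the fixed x, y, z axes, in that order (R = Rz(yaw) Ry(pitch) Rx(roll)).
In Python, from cell import robot gives the robot as it stands. The module is installed in compiled form; this text tells all that it offers.
- The arm moves only by the shell command python3 -m jog 'ROWS' [FORCE]. ROWS is JSON, a list that holds one entry, the list of rows, each a list of 5 numbers: the gripper's target within -1 to 1 (fully open at 1, half-way at 0, shut at -1), then the shift along the tool's x, y, z in m, then the turn about the tool's z in rad. A call has 1 to 5 rows; each row is the pose to reach, as a shift and turn from the pose commanded when the call began, along the tool's axes at that moment; what a row does not reach only later rows make up. A row lasts 1/12 s, in which the tool goes at most 41.7 mm and 7.16 degrees, less where a joint would pass 70% of its speed; a pose out of reach is approached as far as the arm can. A call with a gripper value outside its range is refused whole. The fingers move at their own pace and stop on an object; FORCE is the grip in N (left out, the last holds). Time passes only in rows, so rows that repeat a pose let the fingers close. It gives the time, the measured TCP pose, the force, the opening and the grip force at its end, in the units of the state.
- robot.observe(): the state, without advancing time (a new reading comes with each control period).
- robot.read_camera(name): name is "side" or "top"; returns the picture (480x640x3 uint8, red, green, blue); there is no depth.
- robot.camera_model(name): a dict with "camera_matrix" (3x3 intrinsics, pixels), "dist_coeffs" ([k1, k2, p1, p2, k3] as OpenCV has them; the pictures are not rectified), "position" and "attitude" of the camera in the world. Camera axes: x right, y down, z forward; pixel columns grow to the right and rows downward; lengths in m; the calibration is good to about 2 mm. A picture is of the moment at which its call begins. camera_model takes no time and is no camera call.
- robot.hand_in(): hands the job in; it is judged then, once.
The state is a dict: "time": time; "qpos": joint angles; "qvel": joint speeds; "joint_efforts": joint torques, N m; "tool_pos": TCP position; "tool_rot": TCP orientation; "contact_force": force on the tool from outside, world axes, zero at the start; "torque": the same for the moment, N m; "opening": finger opening in m; "grip_force": force on a finger pad.
Only numpy, scipy, OpenCV 4.12 (cv2) and the standard library are available. Lean on these libraries where they do the work, as an engineer would, in place of code of your own. Each camera call takes 0.05 s, during which the arm holds its last target. There are 200 camera calls.

TASK

Two saddles stand on notched display tracks. Lift the release bar in front of the narrow saddle, hold it up while you slide that saddle until the bar is level with the upright price tag card beside its track, then let go so that it drops into the notch there. Leave the wide saddle where it is.

Things in the scene. Friction and masses are not known exactly. Their poses are not given: they have to be found in the camera images.
- narrow_bar (a point): Middle of the narrow saddle's release bar: level aluminium rod across the track, 12 mm thick, 84 long, 125 mm above the table when down; two 8 mm posts under it 68 mm apart, 60 mm free below. The saddle's nose is 88 mm beyond it; saddle black, 250 long, 138 wide, top 106 mm above the table. Moves with bar and saddle. x: along the track, away from the robot; y: along the bar; z up.
- narrow_slide (a joint): Place of the narrow saddle, 0.7 kg, with carriage and bar, along its track, m, growing away from the robot, 6 notches 36 mm apart, at -0.072 to 0.108, starting at 0. Little friction. Let go within 15 mm of a notch, the catch falls into it, drawing the saddle along, and locks it to about 1 mm. The two tracks are alike, fixed, turned up to 6 degrees.
- narrow_release (a joint): How far the narrow saddle's release bar is lifted straight up, m: 0 down, 0.036 at the upper stop. A spring and its weight press it down, 6 N at the bottom, 8 N at the top. The catch clears the notches above 0.0235; down, it locks the saddle. Lifting it does not move the saddle.
- price_tag: Blank white card, 40 wide, 30 high, 4 mm thick, on a thin post, in a socket on the +y side of the narrow saddle's track, 90 mm from its middle line, level with a notch, never the one where the saddle starts. Fixed. Other sockets: low black plugs or none. Origin under its foot, 12 mm above the table; card top 94 mm above the table. x along the track.
- wide_bar (a point): Middle of the wide saddle's release bar (saddle 210 mm wide, black): same shape and height as the other bar, on its own track beside it; the two tracks may stand either way round. Already at its own price card: leave it alone.

How it is judged:
On the way:
1. the narrow saddle's release bar is held up while the saddle is slid away from its first notch (value of joint narrow_release above 0.015 m and (value of joint narrow_slide above 0.012 m or value of joint narrow_slide below -0.012 m)), for 0.1 s.
At the end, for the whole second after the job is handed in: The narrow saddle's release bar is down (lifted less than 4 mm: caught in a notch) and level with its price tag to within 10 mm along the track; the wide saddle's bar is within 10 mm of where it was (x of price_tag in the frame of narrow_bar between -0.01 and 0.01 m and value of joint narrow_release below 0.004 m and distance of wide_bar from where it was at the start of the episode below 0.01 m); the robot touches nothing.
It fails at once if the wide saddle's bar is lifted or its saddle slid by more than 15 mm (distance of wide_bar from where it was at the start of the episode above 0.015 m).
It also fails if it takes over 32 s, if anything falls off the work surface, if the arm or the gripper's body presses on something with over 40 N, if the wrist force passes 120 N, or if a joint passes its speed limit or range.

## Working session

There is one attempt and no reset: what is moved stays moved. The work goes in short steps, Python scripts to look and compute and a shell command to move; the robot and the scene stay as the last step left them, time stands still between calls to the robot, and variables do not carry over. Pictures are saved under pics/ and viewed, at most 10 in all, crops included, and the job is handed in when it is done.

```bash
mkdir -p pics; cat > h.py <<'E'
import numpy as np, cv2
from scipy.spatial.transform import Rotation as R
from cell import robot
def ray(name,px):
    m=robot.camera_model(name); K=np.array(m["camera_matrix"]);d=np.array(m["dist_coeffs"])
    u=cv2.undistortPoints(np.array(px,float).reshape(-1,1,2),K,d).reshape(-1,2)
    A=np.array(m["attitude"],float)
    Rm=A if A.shape==(3,3) else R.from_euler('xyz',A).as_matrix()
    return np.array(m["position"],float), np.c_[u,np.ones(len(u))]@Rm.T
def onplane(name,px,z):
    p,d=ray(name,px); return p+d*((z-p[2])/d[:,2])[:,None]
def snap(name,f):
    im=robot.read_camera(name); cv2.imwrite('pics/'+f,im[:,:,::-1]); return im
E
python3 - <<'E'
from h import *
for n in("top","side"):
    snap(n,n+"0.png"); print(robot.camera_model(n))
print(robot.observe())
E
```

```text
{'camera_matrix': array([[507.83530524,   0.        , 317.30935979],
       [  0.        , 507.83530524, 231.84968194],
       [  0.        ,   0.        ,   1.        ]]), 'dist_coeffs': array([-0.01302493,  0.        ,  0.        ,  0.        ,  0.        ]), 'position': array([0.49953706, 0.0205725 , 0.76024412]), 'attitude': array([-3.0650514 ,  0.01024572, -1.58057834])}
{'camera_matrix': array([[487.47051098,   0.        , 319.02233377],
       [  0.        , 487.47051098, 232.96823116],
       [  0.        ,   0.        ,   1.        ]]), 'dist_coeffs': array([-0.09935168,  0.        ,  0.        ,  0.        ,  0.        ]), 'position': array([ 0.4630592 , -0.53319333,  0.5151034 ]), 'attitude': array([-2.19652668, -0.01813024, -0.16950529])}
{'time': 0.1, 'qpos': array([-1.25601574e+00,  3.42634445e-01,  1.52490911e+00, -1.24962322e-05,
        1.27540034e+00, -1.46006522e-01]), 'qvel': array([-0.00052691, -0.00101508, -0.00163156, -0.00207656,  0.00011226,
       -0.00059117]), 'joint_efforts': array([ 2.49306133e-03, -4.32002449e+01, -2.44695014e+01,  7.19764992e-02,
        5.25480928e-02, -3.32218860e-05]), 'tool_pos': array([ 0.23334768, -0.46990312,  0.23412843]), 'tool_rot': array([-3.14025405e+00, -1.84767682e-04,  4.60790629e-01]), 'contact_force': array([-0.61641952,  0.46260871,  0.24757063]), 'torque': array([ 0.03133398,  0.01848905, -0.01799502]), 'grip_force': 0.0, 'opening': 0.0916074316652991}
```

View pics/top0.png

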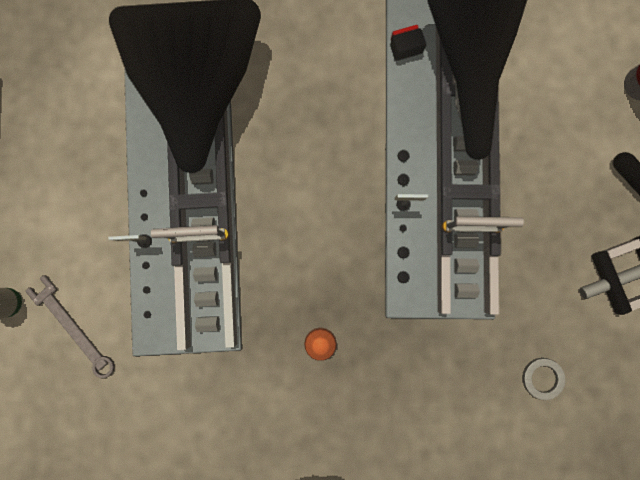

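View pics/side0.png

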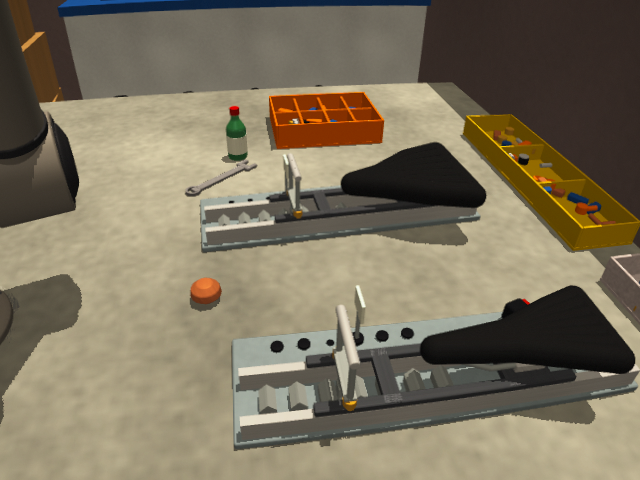

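The top view shows the wide saddle on the left track and the narrow one on the right. The narrow bar runs about (455..523, 222), and its card's top edge is about (397..428, 197), farther from the robot. I'll measure these with colour masks.

```bash
cat > m.py <<'E'
from h import *
im=cv2.imread('pics/top0.png')[:,:,::-1]; g=im.min(2).astype(int)
def blob(x0,x1,y0,y1,t):
    m=np.zeros(g.shape,np.uint8); m[y0:y1,x0:x1]=(g[y0:y1,x0:x1]>t)
    c=max(cv2.findContours(m,0,2)[0],key=cv2.contourArea); return c
for nm,box,t,z in(("bar",(446,535,205,240),0,.131),("card",(392,436,185,212),0,.094),("wcard",(105,140,228,248),0,.094)):
    x0,x1,y0,y1=box
    sub=g[y0:y1,x0:x1]; print(nm,"pct",np.percentile(sub,[5,50,80,95,99]))
    t=np.percentile(sub,99)*.8
    c=blob(*box,t); r=cv2.minAreaRect(c); p=cv2.boxPoints(r)
    print(nm,cv2.contourArea(c),p.round(1).tolist()); print(onplane("top",p,z).round(4).tolist(), onplane("top",[r[0]],z).round(4))
# plate edge left/right directions at z~0.012
print(onplane("top",[(386.5,10),(386.5,315),(404,277),(403.5,156)],.012).round(4))
cv2.imwrite('pics/c.png',cv2.resize(im[130:330,380:540,::-1],None,fx=3,fy=3,interpolation=2))
E
python3 m.py
```

```text
bar pct [ 42. 101. 124. 154. 164.]
bar 285.5 [[456.8999938964844, 222.8000030517578], [457.0, 217.0], [523.0999755859375, 218.39999389648438], [523.0, 224.10000610351562]]
[[0.5573, -0.147, 0.131], [0.5645, -0.1473, 0.131], [0.5619, -0.2293, 0.131], [0.5548, -0.2289, 0.131]] [[ 0.5596 -0.1881  0.131 ]]
card pct [ 39.   132.   135.   183.65 201.13]
card 57.5 [[398.0, 194.0], [427.0, 194.0], [427.0, 196.0], [398.0, 196.0]]
[[0.5997, -0.0802, 0.094], [0.5993, -0.1185, 0.094], [0.5967, -0.1185, 0.094], [0.5971, -0.0802, 0.094]] [[ 0.5982 -0.0994  0.094 ]]
wcard pct [ 68. 119. 134. 196. 203.]
wcard 43.0 [[108.0, 236.6999969482422], [137.0, 234.5], [137.1999969482422, 237.0], [108.19999694824219, 239.1999969482422]]
[[0.5472, 0.304, 0.094], [0.5498, 0.2654, 0.094], [0.5464, 0.2651, 0.094], [0.5438, 0.3037, 0.094]] [[0.5468 0.2845 0.094 ]]
[[ 0.8965 -0.0816  0.012 ]
 [ 0.4343 -0.072   0.012 ]
 [ 0.4893 -0.0988  0.012 ]
 [ 0.6692 -0.1021  0.012 ]]
```

View pics/c.png

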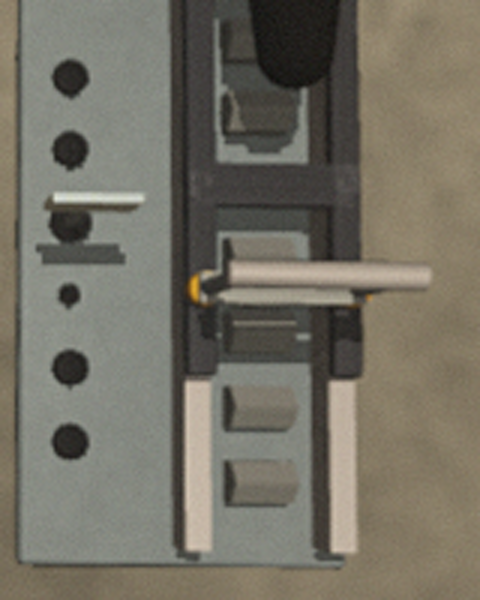

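The bar's middle is at about (0.559, -0.188) and measures 82 mm long (84 given). The card is 36.6 mm farther along the track and 89.5 mm to the side, so the target is the +0.036 notch. The socket count agrees, and the track yaw is about -0.022. Next I'll move above the bar.

```bash
python3 -m jog '[[[1,0.04,-0.01,0,0],[1,0.08,-0.02,0,0],[1,0.12,-0.03,0,0],[1,0.16,-0.04,0,0],[1,0.2,-0.05,0,0]]]' 40
python3 -m jog '[[[1,0.04,-0.01,0,0],[1,0.08,-0.02,0,0],[1,0.12,-0.03,0,0],[1,0.16,-0.04,0,0],[1,0.2,-0.05,0,0]]]'
python3 -m jog '[[[1,0.01,-0.004,0,-0.12],[1,0.017,-0.008,0,-0.24],[1,0.017,-0.008,0,-0.36],[1,0.017,-0.008,0,-0.48],[1,0.017,-0.008,0,-0.6]]]'
python3 -m jog '[[[1,0,0,0,-0.12],[1,0,0,0,-0.24],[1,0,0,0,-0.36],[1,0,0,0,-0.488],[1,0,0,0,-0.488]]]'
```

```text
time: 0.52
tool_pos: [0.3914, -0.335, 0.2345]
tool_rot: [-3.141, 0.0, 0.46]
contact_force: [0.5, -0.9, 0.7]
opening: 0.0919
grip_force: 0.0
time: 0.93
tool_pos: [0.5484, -0.201, 0.2344]
tool_rot: [-3.141, 0.001, 0.461]
contact_force: [0.5, -0.5, 0.2]
opening: 0.092
grip_force: 0.0
time: 1.35
tool_pos: [0.5589, -0.1876, 0.2341]
tool_rot: [-3.14, 0.0, 1.068]
contact_force: [-0.2, -0.3, -0.1]
opening: 0.0916
grip_force: 0.0
time: 1.77
tool_pos: [0.5587, -0.188, 0.2342]
tool_rot: [-3.141, -0.0, 1.553]
contact_force: [0.0, 0.6, -0.3]
opening: 0.0918
grip_force: 0.0
```

```bash
python3 -m jog '[[[1,0,0,0.03,0],[1,0,0,0.06,0],[1,0,0,0.09,0],[1,0,0,0.12,0],[1,0,0,0.12,0]]]' 20
python3 - <<'E'
from h import *
im=snap("side","side1.png")
m=robot.camera_model("side"); A=R.from_euler('xyz',m["attitude"]).as_matrix()
for P in [(.5585,-.188,.125),(.5577,-.230,.125),(.5595,-.146,.125)]:
    c=A.T@(np.array(P)-m["position"]); print(cv2.projectPoints(c.reshape(1,3),np.zeros(3),np.zeros(3),m["camera_matrix"],m["dist_coeffs"])[0].ravel().round(1))
cv2.imwrite('pics/s1c.png',cv2.resize(im[200:400,230:450,::-1],None,fx=3,fy=3))
E
```

```text
time: 2.18
tool_pos: [0.5555, -0.1865, 0.1087]
tool_rot: [-3.131, -0.005, 1.545]
contact_force: [-0.3, 0.5, -1.1]
opening: 0.0915
grip_force: 0.0
[346.  334.2]
[354.  365.2]
[339.  306.6]
```

View pics/s1c.png

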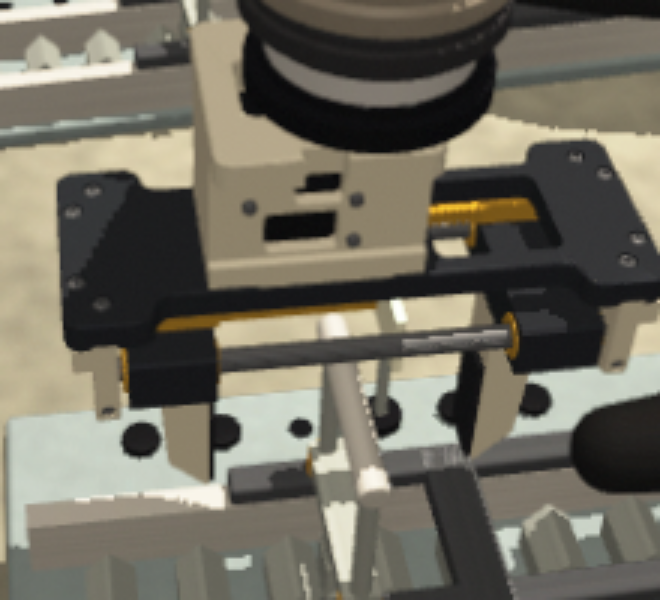

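The bar's near end is at crop (373, 485), which is full-frame (354, 362). The projection predicted (354, 365), so it agrees. The bar lies between the open fingers, so I'll close on it.

```bash
python3 -m jog '[[[-1,0,0,0,0],[-1,0,0,0,0],[-1,0,0,0,0],[-1,0,0,0,0],[-1,0,0,0,0]]]' 20
python3 -m jog '[[[-1,0,0,0,0],[-1,0,0,0,0],[-1,0,0,0,0],[-1,0,0,0,0],[-1,0,0,0,0]]]' 35
```

```text
time: 2.65
tool_pos: [0.5595, -0.1883, 0.116]
tool_rot: [3.14, 0.001, 1.549]
contact_force: [-0.1, 0.2, 0.2]
opening: 0.0628
grip_force: 0.0
time: 3.07
tool_pos: [0.5589, -0.1881, 0.1147]
tool_rot: [-3.142, 0.0, 1.549]
contact_force: [0.4, 0.3, -0.7]
opening: 0.0297
grip_force: 0.0
```

```bash
python3 -m jog '[[[-1,0,0,0,0],[-1,0,0,0,0],[-1,0,0,0,0],[-1,0,0,0,0],[-1,0,0,0,0]]]'
python3 -m jog '[[[-1,0,0,0,0],[-1,0,0,0,0]]]'
```

```text
time: 3.48
tool_pos: [0.559, -0.1881, 0.1147]
tool_rot: [3.142, 0.0, 1.549]
contact_force: [-0.3, 0.4, 0.8]
opening: 0.0108
grip_force: 35.0
time: 3.65
tool_pos: [0.5589, -0.1881, 0.1147]
tool_rot: [-3.142, 0.0, 1.549]
contact_force: [-1.3, -0.7, -0.1]
opening: 0.0107
grip_force: 35.0
```

```bash
python3 -m jog '[[[-1,0,0,-0.008,0],[-1,0,0,-0.016,0],[-1,0,0,-0.024,0],[-1,0,0,-0.031,0],[-1,0,0,-0.031,0]]]'
python3 -m jog '[[[-1,0,0,0,0],[-1,0,0,0,0]]]'
```

```text
time: 4.07
tool_pos: [0.5593, -0.1881, 0.1473]
tool_rot: [3.14, 0.0, 1.549]
contact_force: [-0.9, -0.4, -8.1]
opening: 0.011
grip_force: 35.0
time: 4.23
tool_pos: [0.5588, -0.188, 0.1455]
tool_rot: [-3.141, 0.0, 1.549]
contact_force: [1.3, -1.4, -8.8]
opening: 0.0105
grip_force: 35.0
```

The wrist force of -8 N matches the bar being lifted. Now I'll slide it +36 mm along tool y, which is along the track.

```bash
python3 -m jog '[[[-1,0,0.008,0,0],[-1,0,0.016,0,0],[-1,0,0.024,0,0],[-1,0,0.031,0,0],[-1,0,0.0365,0,0]]]'
python3 -m jog '[[[-1,0,0,0,0],[-1,0,0,0,0],[-1,0,0,0,0]]]'
python3 - <<'E'
from h import *
im=snap("side","side2.png")
cv2.imwrite('pics/s2c.png',cv2.resize(im[200:420,230:450,::-1],None,fx=2.7,fy=2.7))
E
```

```text
time: 4.65
tool_pos: [0.5966, -0.1889, 0.1454]
tool_rot: [3.141, 0.0, 1.549]
contact_force: [-0.9, -1.3, -8.0]
opening: 0.0111
grip_force: 35.0
time: 4.9
tool_pos: [0.5954, -0.1889, 0.1456]
tool_rot: [-3.141, 0.0, 1.549]
contact_force: [-0.1, -0.7, -8.4]
opening: 0.011
grip_force: 35.0
```

View pics/s2c.png

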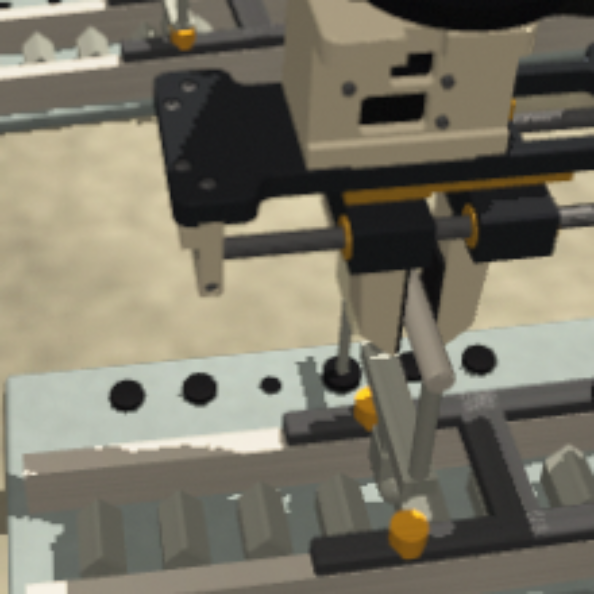

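The bar is held up at crop (430, 370), and the carriage has moved one notch, now level with the card's post. I'll lower it into the notch and open.

```bash
python3 -m jog '[[[-1,0,0,0.008,0],[-1,0,0,0.016,0],[-1,0,0,0.024,0],[-1,0,0,0.031,0],[-1,0,0,0.031,0]]]'
for i in 1 2 3; do python3 -m jog '[[[1,0,0,0,0],[1,0,0,0,0],[1,0,0,0,0],[1,0,0,0,0],[1,0,0,0,0]]]'; done
```

```text
time: 5.37
tool_pos: [0.5959, -0.1889, 0.1146]
tool_rot: [3.14, 0.0, 1.549]
contact_force: [0.1, -1.3, -6.1]
opening: 0.0107
grip_force: 35.0
time: 5.78
tool_pos: [0.5956, -0.1889, 0.1151]
tool_rot: [3.141, 0.0, 1.549]
contact_force: [0.3, 0.3, -0.3]
opening: 0.0396
grip_force: 0.0
time: 6.2
tool_pos: [0.5954, -0.1889, 0.1147]
tool_rot: [-3.142, 0.0, 1.549]
contact_force: [-0.4, 0.0, -0.3]
opening: 0.0731
grip_force: 0.0
time: 6.62
tool_pos: [0.5955, -0.1889, 0.1147]
tool_rot: [3.142, 0.0, 1.549]
contact_force: [0.2, 0.5, 0.9]
opening: 0.0915
grip_force: 0.0
```

Now I'll back off upward, then toward the robot, and check with the top camera.

```bash
python3 -m jog '[[[1,0,0,-0.03,0],[1,0,0,-0.06,0],[1,0,0,-0.09,0],[1,0,0,-0.12,0],[1,0,0,-0.12,0]]]'
python3 -m jog '[[[1,-0.03,-0.03,0,0],[1,-0.06,-0.06,0,0],[1,-0.09,-0.09,0,0],[1,-0.12,-0.12,0,0],[1,-0.15,-0.15,0,0]]]'
python3 -m jog '[[[1,-0.04,0,0,0],[1,-0.08,0,0,0],[1,-0.1,0,0,0],[1,-0.1,0,0,0]]]'
python3 - <<'E'
from h import *
im=snap("top","top3.png"); g=im.min(2)
def meas(x0,x1,y0,y1,z):
    s=g[y0:y1,x0:x1]; m=np.zeros(g.shape,np.uint8); m[y0:y1,x0:x1]=s>np.percentile(s,99)*.8
    c=max(cv2.findContours(m,0,2)[0],key=cv2.contourArea); r=cv2.minAreaRect(c); print(np.round(cv2.boxPoints(r)).tolist(),onplane("top",[r[0]],z).round(4)); return onplane("top",[r[0]],z)[0]
b=meas(446,535,180,215,.131); c=meas(392,436,185,212,.094); d=c-b
print("along",d[0]-.022*d[1],"across",d[1])
w=cv2.absdiff(im[0:360,100:250],cv2.imread('pics/top0.png')[0:360,100:250,::-1]); print("wide diff px",(w.max(2)>40).sum())
cv2.imwrite('pics/c3.png',im[:,:,::-1])
E
```

```text
time: 7.03
tool_pos: [0.5978, -0.1899, 0.2418]
tool_rot: [3.131, 0.005, 1.549]
contact_force: [-0.4, 0.0, 0.7]
opening: 0.092
grip_force: 0.0
time: 7.45
tool_pos: [0.4434, -0.3337, 0.2345]
tool_rot: [-3.142, 0.0, 1.549]
contact_force: [0.4, -0.9, -0.5]
opening: 0.0919
grip_force: 0.0
time: 7.78
tool_pos: [0.4413, -0.4371, 0.2336]
tool_rot: [-3.141, 0.001, 1.544]
contact_force: [-0.5, 1.0, -0.1]
opening: 0.092
grip_force: 0.0
[[457.0, 194.0], [457.0, 188.0], [522.0, 190.0], [522.0, 196.0]] [[ 0.5956 -0.1888  0.131 ]]
[[398.0, 194.0], [427.0, 194.0], [427.0, 196.0], [398.0, 196.0]] [[ 0.5982 -0.0994  0.094 ]]
along 0.0006581599222702799 across 0.08945018055859308
wide diff px 0
```

View pics/c3.png

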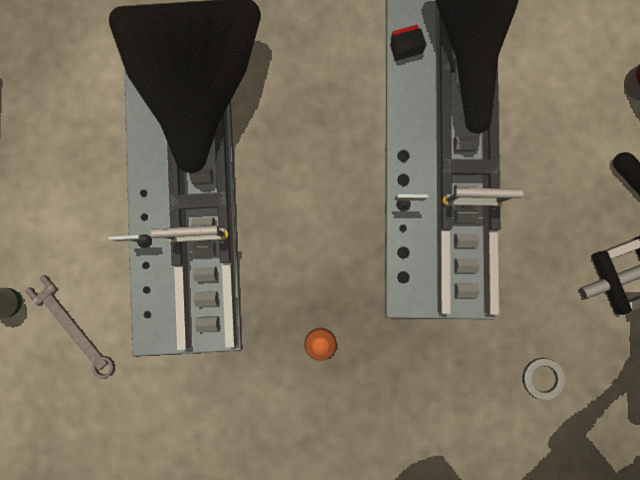

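The bar, now at about (490, 192), is level with the card at about (412, 195), within 1 mm along the track. It is down, the wide saddle hasn't moved, and the robot is clear.

```bash
python3 -c "
from cell import robot
print(robot.hand_in())"
```

```text
the job is handed in; nothing more can be done
None
```

I slid the narrow saddle one notch (+36 mm) and let its bar down there, about 1 mm from level with the price tag by the top camera; the wide saddle did not move, and I handed the job in at about 8 s (no verdict was returned).

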